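# Vent the two-tier lunch tiffin

### The arm

A 6-joint arm with a two-finger parallel gripper is mounted at the origin on the work surface. World frame = base frame: x ahead of the robot, y to its left, z up, the work surface at z = 0. Lengths are in m, angles in rad, forces in N, time in s.
With the tool pointing down it reaches from about 0.35 to 0.925 m from the base axis. Payload 6.4 kg.
Tool frame: the origin (TCP) lies between the finger pads, 19 mm behind the fingertips; this is the grasp point; z points along the fingers, y is the line along which they close (so a half turn about z gives the same grasp; the last joint's range is limited). The gripper opens to 85 mm and grips with 20 to 120 N. Pads are 22 mm wide; open, the fingers measure 114 mm over their backs; the gripper's body (76 mm by 85 mm) begins 54 mm behind the grasp point. The pads swing forward as they close: fully open they stand 13 mm farther back than shut.
Start: joints at [1.064, 0.245, 1.558, -0, 1.339, -0.174], TCP at [0.212, 0.614, 0.25] pointing down, gripper open.
Joint ranges: [-3.13, 3.13], [-1.02, 2.26], [0.13, 2.54], [-0.95, 4.09], [0.21, 2.88], [-2.74, 2.74]. Speed limits (rad/s): [2.57, 2.57, 3.14, 3.14, 3.14, 3.14].

### API

Orientations are given as a rotation vector (axis times angle).
In Python, from plant import telemetry, eyes, sign_off gives the robot as it stands.
- The arm moves only by the tool step_arm, never from a script. Its argument "moves" is a list of rows, each an object with "angular": the turn, a rotation vector about the tool's x, y, z normalised to -1 to 1, where 1 is 2 rad, a list of three; "linear": the shift along the tool's x, y, z normalised to -1 to 1, where 1 is 1 m, a list of three; "hand": the closure, from 0 (fully open) to 1 (shut). In form: [{"angular": [ax, ay, az], "linear": [x, y, z], "hand": hand}, ...]. A call has 1 to 12 rows; each row is the pose to reach, as a shift and turn from the pose commanded when the call began, along the tool's axes at that moment; what a row does not reach only later rows make up. A row lasts 1/10 s, in which the tool goes at most 50 mm and 8.59 degrees, less where a joint would pass 70% of its speed; a pose out of reach is approached as far as the arm can. A call with a number of a shift or a turn outside -1 to 1 is refused whole. A call with a gripper value outside its range is refused whole. The fingers move at their own pace and stop on an object; "newtons" is the grip in N (left out, the last holds). Time passes only in rows, so rows that repeat a pose let the fingers close. It gives the time, the measured TCP pose, the force, the opening and the grip force at its end, in the units of the state.
- telemetry.sense(): the state, without advancing time (a new reading comes with each control period).
- eyes.capture(name): name is "scene" or "top" or "wrist"; returns a dict with "image" (384x512x3 uint8, blue, green, red), "K" (3x3 intrinsics, pixels), "position" and "rotation" of the camera in the world. Camera axes: x right, y down, z forward; pixel columns grow to the right and rows downward; lengths in m; the calibration is good to about 2 mm. A picture is of the moment at which its call begins. There is no depth.
- sign_off(): hands the job in; it is judged then, once.
The state is a dict: "t": time; "q": joint angles; "joint_vel": joint speeds; "tau": joint torques, N m; "tool_pos": TCP position; "orientation": TCP orientation; "contact_force": force on the tool from outside, world axes, zero at the start; "ft_torque": the same for the moment, N m; "finger_gap": finger opening in m; "gripper_force": force on a finger pad.
Only numpy, scipy, OpenCV 4.12 (cv2) and the standard library are available. Lean on these libraries where they do the work, as an engineer would, in place of code of your own. Each camera call takes 0.05 s, during which the arm holds its last target. There are 200 camera calls.

### The job

The lid of the two-tier steel lunch tiffin is sucked tight: with the fingertips, gently press the rubber vent button in the middle of its lid well down, keep it down for about two seconds to let the air in, then let it spring back up and draw the hand a good hand's width (10 cm or more) away from it. Do not shove, tip or lift the tiffin, and do not touch the one-tier tiffin, the three-tier tiffin or the ashtray, spoon, key, stone and tumbler standing around.

Things in the scene. Friction and masses are not known exactly. Their poses are not given: they have to be found in the camera images.
- tiffin2: Two-tier round stainless steel lunch tiffin, loose, 121 mm in diameter; lid top 110 mm above its origin (centre of its underside); z up. Black rubber vent button in the middle of the lid. Lever clamp on its -x side and strap on its +x side reach 75 mm from the axis, 3 mm above the lid. 0.45 to 0.8 kg. This is the one to vent.
- vent2_top (a point): Centre of the top face of the two-tier tiffin's vent button: an upright black rubber cylinder 24 mm in diameter, standing 12 mm above the lid when up (122 mm above the table). The point goes down with the button.
- vent2 (a joint): How far the two-tier tiffin's vent button is pressed down, m: 0 up, 0.008 fully down (hard stop). A spring pushes it back up: about 1.5 N to start it moving, 3.5 N at 4 mm, 5.5 N fully down.
- tiffin1: One-tier round stainless steel lunch tiffin, loose, 121 mm in diameter; lid top 64 mm above its origin (centre of its underside); z up. Black rubber vent button in the middle of the lid. Lever clamp on its -x side and strap on its +x side reach 75 mm from the axis, 3 mm above the lid. 0.25 to 0.45 kg. Same button as the others, its top 76 mm above the table. Leave alone.
- tiffin3: Three-tier round stainless steel lunch tiffin, loose, 121 mm in diameter; lid top 156 mm above its origin (centre of its underside); z up. Black rubber vent button in the middle of the lid. Lever clamp on its -x side and strap on its +x side reach 75 mm from the axis, 3 mm above the lid. 0.6 to 1.1 kg. Same button as the others, its top 168 mm above the table. Leave alone.
- ashtray: Green round ashtray, 104 mm in diameter, 30 mm high, loose; origin at the centre of its underside. Leave alone.
- spoon: Red measuring spoon lying on the table between two tiffins, loose: cup 34 mm in diameter and 14 mm high with the origin at the centre of its underside, handle reaching 99 mm to its -x. Leave alone.
- key: Brass-toned door key lying flat between two tiffins, loose, 62 x 24 mm, 4 mm thick; origin at its underside, 30 mm from the bow's end; blade to its +x. Leave alone.
- stone: Grey smooth round river stone, 72 mm in diameter, 32 mm high, lying loose on a fixed brown notebook (105 x 150 x 12 mm); origin at the centre of its underside. Leave alone.
- tumbler: Open steel tumbler, 72 mm in diameter at the rim, 95 mm high, loose, upright; origin at the centre of its underside. Leave alone.
Things that resemble listed ones, but are neither listed nor needed, are in the scene too. What is shaped like the tiffin2 but orange is not meant.

How it is judged:
On the way:
1. the fingers hold the two-tier tiffin's vent button at least 4 mm down for 1.5 s (value of joint vent2 above 0.004 m and contact force between the fingers and tiffin2 above 0.5 N), for 1.5 s.
At the end, for the whole second after the job is handed in: The vent button is back up (within 1.5 mm), the gripper's TCP is more than 90 mm from the button's top, the two-tier tiffin stands upright and at rest within 10 mm of where it started, and every other tiffin and small thing is within 10 mm of where it started (value of joint vent2 below 0.0015 m and distance between the grasp point and vent2_top above 0.09 m and distance of each of tiffin2, tiffin1, tiffin3, ashtray, spoon, key, stone, tumbler from where it was at the start of the episode below 0.01 m and angle between tiffin2's own z axis and vertical below 0.05 rad and height (world z) of tiffin2 below 0.004 m and linear speed of tiffin2 below 0.01 m/s); the robot touches nothing.
It fails at once if the one-tier or three-tier tiffin is touched by the robot or shifted more than 10 mm (contact force between any of the fingers, the arm and tiffin1 above 0.5 N or distance of any of tiffin1, tiffin3 from where it was at the start of the episode above 0.01 m or contact force between any of the fingers, the arm and tiffin3 above 0.5 N).
It fails at once if the ashtray, spoon, key, stone or tumbler is touched by the robot or shifted more than 10 mm (contact force between any of the fingers, the arm and ashtray above 0.5 N or distance of any of ashtray, spoon, key, stone, tumbler from where it was at the start of the episode above 0.01 m or contact force between any of the fingers, the arm and spoon above 0.5 N or contact force between any of the fingers, the arm and key above 0.5 N or contact force between any of the fingers, the arm and stone above 0.5 N or contact force between any of the fingers, the arm and tumbler above 0.5 N).
It fails at once if the two-tier tiffin is shoved more than 10 mm, lifted more than 6 mm or tipped more than 6 degrees (distance of tiffin2 from where it was at the start of the episode above 0.01 m or height (world z) of tiffin2 above 0.006 m or angle between tiffin2's own z axis and vertical above 0.105 rad).
It fails at once if the two-tier tiffin is pressed harder than 20 N (contact force between any of the fingers, the arm and tiffin2 above 20 N).
It also fails if it takes over 34 s, if anything falls off the work surface, if the arm or the gripper's body presses on something with over 40 N, if the wrist force passes 120 N, or if a joint passes its speed limit or range.

## Working session

There is one attempt and no reset: what is moved stays moved. The work goes in short steps, Python scripts to look and compute and a tool call to move; the robot and the scene stay as the last step left them, time stands still between calls to the robot, and variables do not carry over. Pictures are saved under pics/ and viewed, at most 10 in all, crops included, and the job is handed in when it is done.

Besides the shell and the picture viewer there is one more tool, called by a JSON object that holds its "name" and its "arguments", one argument or row to a line. step_arm: Moves the arm, as the interface text tells. Scaled input: -1 to 1 covers 1 m each way for a shift and 2 rad each way for a turn. Its arguments: {"type":"object","properties":{"moves":{"type":"array","items":{"type":"object","properties":{"angular":{"type":"array","items":{"type":"number","minimum":-1,"maximum":1}},"linear":{"type":"array","items":{"type":"number","minimum":-1,"maximum":1}},"hand":{"type":"number"}}}},"newtons":{"type":"number"}},"required":["moves"]}

```bash
mkdir -p pics
cat > h.py <<'E'
import cv2,numpy as np
from plant import telemetry,eyes,sign_off
def ray(c,u,v,z):
    K,R,p=map(np.array,(c['K'],c['rotation'],c['position']))
    d=R@np.linalg.solve(K,[u,v,1.]); return p+d*(z-p[2])/d[2]
def px(c,P):
    K,R,p=map(np.array,(c['K'],c['rotation'],c['position']))
    q=K@(R.T@(np.array(P)-p)); return q[:2]/q[2]
E
python3 - <<'E'
from h import *
import pickle
for n in('scene','top'):
    c=eyes.capture(n); pickle.dump(c,open(n+'.pkl','wb'))
    cv2.imwrite(f'pics/{n}.png',cv2.resize(c['image'],(800,600),interpolation=cv2.INTER_CUBIC)); print(n,c['position'],c['K'][0])
print(telemetry.sense())
E
```

```text
scene [ 0.99213687 -0.94907057  0.91200542] [472.2031379    0.         255.89540222]
top [0.35449381 0.06717355 1.08726559] [457.52531513   0.         253.07060223]
{'t': 0.1, 'q': array([ 1.06388080e+00,  2.45772453e-01,  1.55888746e+00, -2.09429191e-05,
        1.33871385e+00, -1.74097494e-01]), 'joint_vel': array([ 1.53762455e-04, -3.36714750e-03, -1.57621229e-03,  8.96675674e-04,
       -1.42346638e-03, -4.62777132e-05]), 'tau': array([-6.75643987e-04, -4.30668497e+01, -3.27130759e+01, -1.38252085e-04,
        2.79786269e-03,  2.68025440e-05]), 'tool_pos': array([0.21212537, 0.61391439, 0.24897494]), 'orientation': array([-5.20276813e-01, -3.09762700e+00,  2.64732942e-03]), 'contact_force': array([-0.82026956,  1.10010123,  0.46639521]), 'ft_torque': array([-0.03009572,  0.03046024, -0.03856124]), 'gripper_force': 0.0, 'finger_gap': 0.08537007777281831}
```

View pics/scene.png

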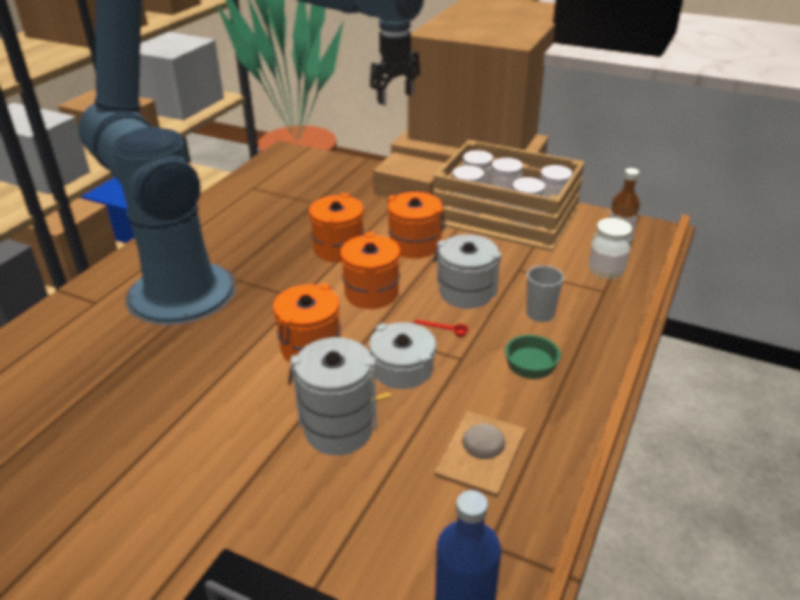

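View pics/top.png

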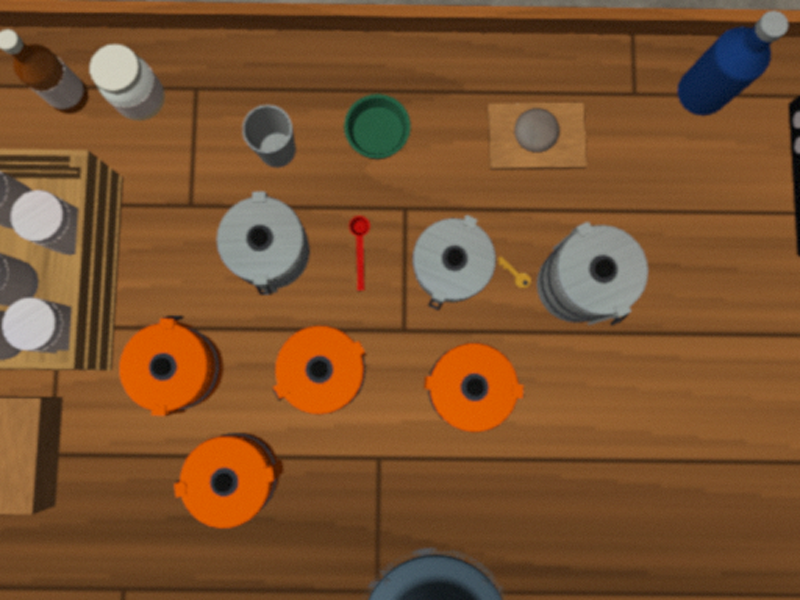

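The scene view (800x600) shows three steel tiffins, with buttons at (468,248), (403,343) and (333,358), and four orange ones at (336,207), (415,203), (370,243) and (306,301). In the top view, the steel ones are at (259,238), (455,258) and (603,268).

Candidates by top pixel: steel (259,238) has two tiers, (455,258) has one and (603,268) has three. The orange ones at (163,367), (319,369), (475,387) and (224,482) are excluded. I choose (259,238) and will check it in a close crop.

Run:
```python
from h import *
import pickle
S,T=[pickle.load(open(n+'.pkl','rb')) for n in('scene','top')]
s=512/800
a=T['image'][110:200,125:205]; b=S['image'][140:205,265:345]
cv2.imwrite('pics/crop.png',np.hstack([cv2.resize(a,(400,450),interpolation=3),cv2.resize(b,(400,325),interpolation=3)[:450] if 0 else cv2.copyMakeBorder(cv2.resize(b,(400,325),interpolation=3),0,125,0,0,0)]))
for n,c,u,v in(('top',T,259,238),('scene',S,468,246)):
    for z in(.076,.122,.168): print(n,z,ray(c,u*s,v*s,z))
print('t1',ray(T,455*s,258*s,.076),ray(S,403*s,341*s,.076));print('t3',ray(T,603*s,268*s,.168),ray(S,333*s,357*s,.168))
print('tumbler',ray(T,268*s,128*s,.095),'orange',ray(T,319*s,369*s,.122),ray(T,163*s,367*s,.122))
```

```text
Traceback (most recent call last):
  File "h.py", line 5, in ray
    d=R@np.linalg.solve(K,[u,v,1.]); return p+d*(z-p[2])/d[2]
                                                         ~^^^
IndexError: invalid index to scalar variable.
```

View pics/crop.png

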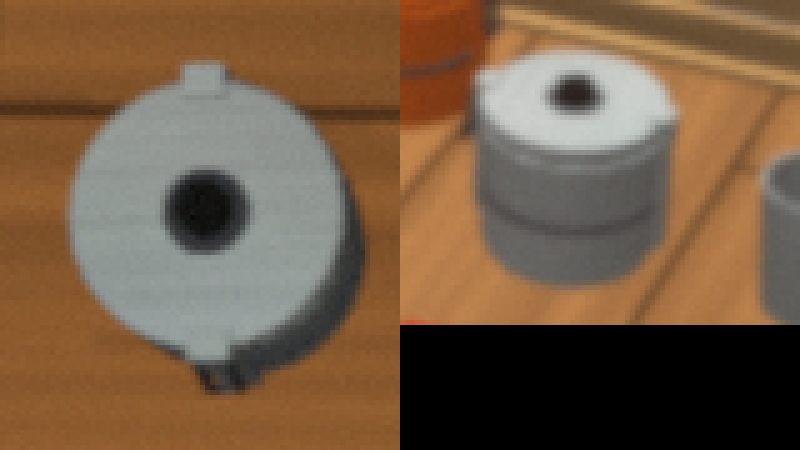

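The crop shows a steel body with a single seam, so it has two tiers and the choice holds. The button is at crop (206,209) in top and (575,85) in scene. The camera rotation is a rotation vector, so I'll fix the helper.

```bash
sed -i "s/^def ray/from scipy.spatial.transform import Rotation as Ro\ndef ray/; s/c\['rotation'\],c/Ro.from_rotvec(c['rotation']).as_matrix() if np.ndim(c['rotation'])==1 and len(c['rotation'])==3 else c['rotation'],c/" h.py
python3 - <<'E'
from h import *
import pickle
S,T=[pickle.load(open(n+'.pkl','rb')) for n in('scene','top')]
s=512/800
print(T['rotation'])
for n,c,u,v in(('top',T,166.2,151.8),('scene',S,300,157)):
    for z in(.11,.122,): print(n,z,ray(c,u,v,z))
print('t1',ray(T,455*s,258*s,.076),ray(S,403*s,337*s,.076));print('t3',ray(T,603*s,268*s,.168),ray(S,333*s,354*s,.168))
print('tumbler',ray(T,268*s,128*s,.095),'orange',ray(T,319*s,369*s,.122),ray(T,163*s,367*s,.122))
# lid edges: columns 70..347 in crop
print(ray(T,125+70/5,110+210/5,.11)-ray(T,125+347/5,110+210/5,.11))
print(Ro.from_rotvec(telemetry.sense()['orientation']).as_matrix())
E
```

```text
[-2.17302704  2.15043509 -0.13907997]
top 0.11 [0.55413924 0.25051001 0.11      ]
top 0.122 [0.55168777 0.24825879 0.122     ]
scene 0.11 [0.55190993 0.26188726 0.11      ]
scene 0.122 [0.55849682 0.24376832 0.122     ]
t1 [ 0.5339211  -0.02404683  0.076     ] [ 0.54091568 -0.0250093   0.076     ]
t3 [ 0.50655275 -0.20893505  0.168     ] [ 0.51043401 -0.21085484  0.168     ]
tumbler [0.7170497  0.24666431 0.095     ] orange [0.37258074 0.16280523 0.122     ] [0.37312797 0.37185681 0.122     ]
[-0.00138399  0.12007393  0.        ]
[[-9.45126883e-01  3.26702399e-01 -8.46878325e-04]
 [ 3.26703369e-01  9.45125628e-01 -1.56702000e-03]
 [ 2.88457214e-04 -1.75771073e-03 -9.99998414e-01]]
```

{"name": "step_arm", "arguments": {
  "moves": [
    {"linear": [0, 0, -0.04], "angular": [0, 0, 0], "hand": 1},
    {"linear": [-0.03, -0.016, -0.05], "angular": [0, 0, 0], "hand": 1},
    {"linear": [-0.07, -0.037, -0.05], "angular": [0, 0, 0], "hand": 1},
    {"linear": [-0.11, -0.059, -0.05], "angular": [0, 0, 0], "hand": 1},
    {"linear": [-0.15, -0.08, -0.05], "angular": [0, 0, 0], "hand": 1},
    {"linear": [-0.19, -0.101, -0.05], "angular": [0, 0, 0], "hand": 1},
    {"linear": [-0.23, -0.123, -0.05], "angular": [0, 0, 0], "hand": 1},
    {"linear": [-0.27, -0.144, -0.05], "angular": [0, 0, 0], "hand": 1},
    {"linear": [-0.31, -0.165, -0.05], "angular": [0, 0, 0], "hand": 1},
    {"linear": [-0.35, -0.187, -0.05], "angular": [0, 0, 0], "hand": 1},
    {"linear": [-0.38, -0.202, -0.05], "angular": [0, 0, 0], "hand": 1},
    {"linear": [-0.4, -0.213, -0.05], "angular": [0, 0, 0], "hand": 1}
  ],
  "newtons": 20
}}

```text
t: 1.3
tool_pos: [0.5221, 0.2802, 0.2994]
orientation: [-0.524, -3.097, 0.001]
contact_force: [-0.1, 0.7, 0.7]
finger_gap: 0.0001
gripper_force: 0.0
```

{"name": "step_arm", "arguments": {
  "moves": [
    {"linear": [-0.02, -0.011, 0], "angular": [0, 0, 0], "hand": 1},
    {"linear": [-0.035, -0.019, 0], "angular": [0, 0, 0], "hand": 1},
    {"linear": [-0.041, -0.022, 0], "angular": [0, 0, 0], "hand": 1},
    {"linear": [-0.041, -0.022, 0], "angular": [0, 0, 0], "hand": 1},
    {"linear": [-0.041, -0.022, 0], "angular": [0, 0, 0], "hand": 1}
  ]
}}

```text
t: 1.8
tool_pos: [0.5519, 0.2488, 0.2999]
orientation: [-0.519, -3.098, -0.0]
contact_force: [-0.3, 0.9, 0.9]
finger_gap: -0.0003
gripper_force: 0.0
```

Run:
```python
from h import *
import pickle
s=telemetry.sense();print(s['t'],s['tool_pos'],s['orientation'],s['contact_force'],s['finger_gap'])
for n in('wrist','top','scene'):
    c=eyes.capture(n);pickle.dump(c,open(n+'2.pkl','wb'))
    if n=='wrist':
        W=c;cv2.imwrite('pics/wrist.png',cv2.resize(c['image'],(800,600),interpolation=cv2.INTER_CUBIC));print(c['position'])
print(px(W,[.552,.248,.122])*800/512)
```

```text
1.8 [0.55190659 0.24876215 0.29986545] [-5.19253077e-01 -3.09783295e+00 -2.69215788e-04] [-0.31912795  0.91771355  0.8662206 ] -0.00026544497427039417
[0.47843219 0.27315075 0.42344577]
[404.58768358 272.36553998]
```

View pics/wrist.png

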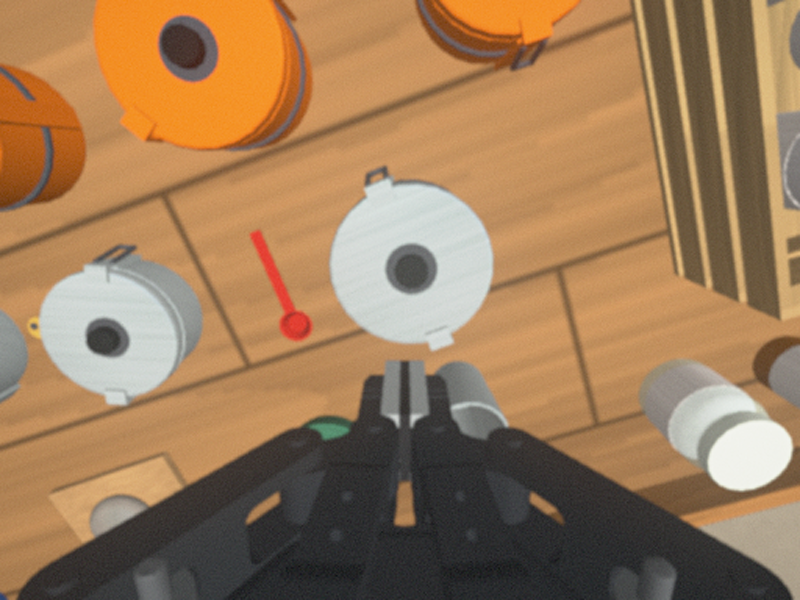

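The wrist view shows the two-tier button's top face at about (412,270), against a predicted (405,272). The shut fingers end near (405,362). I'll triangulate from the three views.

Run:
```python
from h import *
import pickle
W=pickle.load(open('wrist2.pkl','rb'))
s=.64
for p in((412,270),(411,268)): print(ray(W,p[0]*s,p[1]*s,.122))
print('lid centre',ray(W,411.5*s,263*s,.110))
print(px(W,[.5519,.2488,.2809])/s, 'tip predicted')
g=cv2.resize(W['image'][140:200,220:310],(720,480),interpolation=3);cv2.imwrite('pics/w2.png',g)
```

```text
[0.55208339 0.25346686 0.122     ]
[0.55049062 0.25326947 0.122     ]
lid centre [0.54995042 0.25402291 0.11      ]
[406.99554454 381.89256032] tip predicted
```

View pics/w2.png

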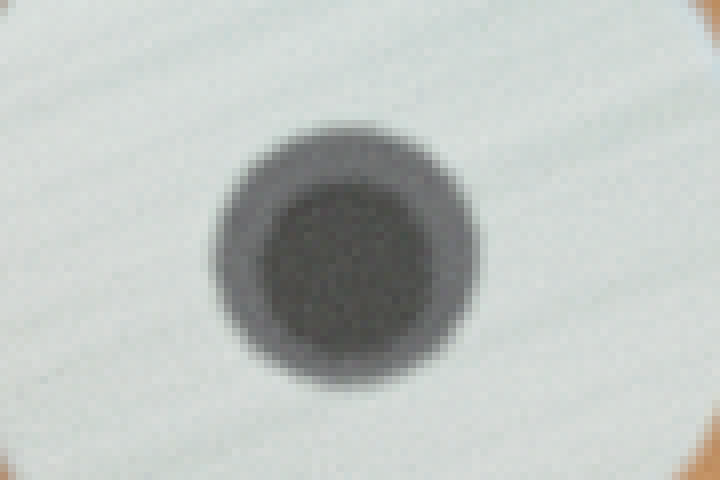

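{"name": "step_arm", "arguments": {
  "moves": [
    {"linear": [0, 0.002, 0.03], "angular": [0, 0, 0], "hand": 1},
    {"linear": [0, 0.002, 0.07], "angular": [0, 0, 0], "hand": 1},
    {"linear": [0, 0.002, 0.1], "angular": [0, 0, 0], "hand": 1},
    {"linear": [0, 0.002, 0.12], "angular": [0, 0, 0], "hand": 1},
    {"linear": [0, 0.002, 0.135], "angular": [0, 0, 0], "hand": 1},
    {"linear": [0, 0.002, 0.142], "angular": [0, 0, 0], "hand": 1},
    {"linear": [0, 0.002, 0.142], "angular": [0, 0, 0], "hand": 1},
    {"linear": [0, 0.002, 0.142], "angular": [0, 0, 0], "hand": 1}
  ]
}}

```text
t: 2.75
tool_pos: [0.5538, 0.2503, 0.1593]
orientation: [0.52, 3.096, 0.001]
contact_force: [0.4, 0.1, -0.2]
finger_gap: 0.0003
gripper_force: 0.0
```

Run:
```python
from h import *
s=telemetry.sense();print(s['t'],s['tool_pos'],s['contact_force'],s['ft_torque'])
W=eyes.capture('wrist');S=eyes.capture('scene')
a=cv2.resize(W['image'][150:310,180:340],(400,400),interpolation=3)
b=cv2.resize(S['image'][120:200,260:340],(400,400),interpolation=3)
cv2.imwrite('pics/near.png',np.hstack([a,b]))
p=s['tool_pos'];print((px(W,p-[0,0,.019])-[180,150])*2.5,(px(S,p-[0,0,.019])-[260,120])*5+[400,0])
print((px(W,[.5525,.2533,.122])-[180,150])*2.5,(px(S,[.553,.251,.122])-[260,120])*5+[400,0])
```

```text
2.75 [0.55375558 0.2503465  0.15925638] [ 0.39355512  0.06583422 -0.17687193] [-0.07931846  0.04850402 -0.0019597 ]
[200.86998231 235.82337152] [598.1873297  153.46410451]
[209.96542555 192.2510972 ] [596.11961583 177.52557951]
```

View pics/near.png

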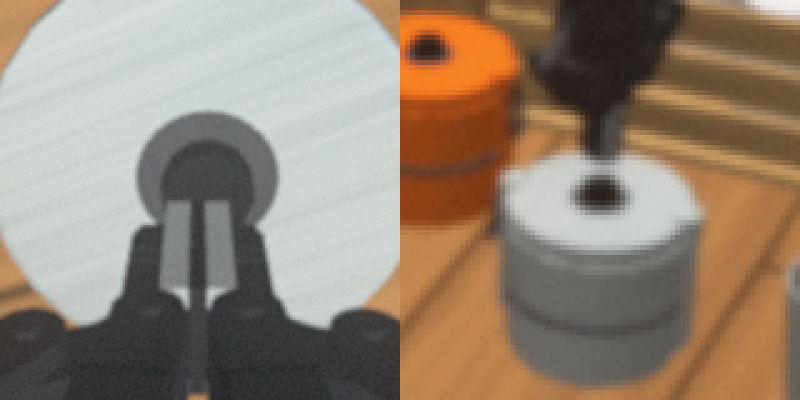

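Left half of the crop: fingertips centred at u≈198 and button at (208,187), so about 2.5 mm to go in tool y and 1.5 mm in tool x. Right half: fingertips at (603,155), right above the button at (598,190).

{"name": "step_arm", "arguments": {
  "moves": [
    {"linear": [0.002, 0.002, 0.006], "angular": [0, 0, 0], "hand": 1},
    {"linear": [0.002, 0.002, 0.011], "angular": [0, 0, 0], "hand": 1},
    {"linear": [0.002, 0.002, 0.014], "angular": [0, 0, 0], "hand": 1},
    {"linear": [0.002, 0.002, 0.016], "angular": [0, 0, 0], "hand": 1},
    {"linear": [0.002, 0.002, 0.017], "angular": [0, 0, 0], "hand": 1},
    {"linear": [0.002, 0.002, 0.018], "angular": [0, 0, 0], "hand": 1},
    {"linear": [0.002, 0.002, 0.018], "angular": [0, 0, 0], "hand": 1}
  ]
}}

```text
t: 3.55
tool_pos: [0.5518, 0.2526, 0.1402]
orientation: [-0.52, -3.098, 0.0]
contact_force: [-0.1, -0.5, 1.2]
finger_gap: 0.0001
gripper_force: 0.9
```

{"name": "step_arm", "arguments": {
  "moves": [
    {"linear": [0, 0, 0.001], "angular": [0, 0, 0], "hand": 1},
    {"linear": [0, 0, 0.002], "angular": [0, 0, 0], "hand": 1},
    {"linear": [0, 0, 0.002], "angular": [0, 0, 0], "hand": 1}
  ]
}}

```text
t: 3.85
tool_pos: [0.552, 0.2526, 0.1382]
orientation: [0.52, 3.098, 0.0]
contact_force: [-1.8, -0.2, 2.7]
finger_gap: 0.0001
gripper_force: 1.4
```

{"name": "step_arm", "arguments": {
  "moves": [
    {"linear": [0, 0, 0.001], "angular": [0, 0, 0], "hand": 1},
    {"linear": [0, 0, 0.002], "angular": [0, 0, 0], "hand": 1},
    {"linear": [0, 0, 0.002], "angular": [0, 0, 0], "hand": 1}
  ]
}}

```text
t: 4.15
tool_pos: [0.552, 0.2526, 0.1361]
orientation: [0.52, 3.098, 0.0]
contact_force: [-1.1, 0.6, 3.5]
finger_gap: -0.0005
gripper_force: 1.9
```

{"name": "step_arm", "arguments": {
  "moves": [
    {"linear": [0, 0, 0.001], "angular": [0, 0, 0], "hand": 1},
    {"linear": [0, 0, 0.0015], "angular": [0, 0, 0], "hand": 1},
    {"linear": [0, 0, 0.0015], "angular": [0, 0, 0], "hand": 1}
  ]
}}

```text
t: 4.45
tool_pos: [0.552, 0.2526, 0.1347]
orientation: [0.52, 3.098, 0.0]
contact_force: [-0.9, -0.3, 4.2]
finger_gap: -0.0001
gripper_force: 2.2
```

Run:
```python
from h import *
f=[]
for i in range(6):
    W=eyes.capture('wrist');s=telemetry.sense();f.append(s['contact_force'])
print(s['t'],s['tool_pos'],np.mean(f,0))
S=eyes.capture('scene')
a=cv2.resize(W['image'][150:310,180:340],(400,400),interpolation=3)
b=cv2.resize(S['image'][120:200,260:340],(400,400),interpolation=3)
cv2.imwrite('pics/press.png',np.hstack([a,b]))
```

```text
4.75 [0.55197024 0.25264498 0.13464548] [-0.71076812 -0.52571291  4.45145034]
```

View pics/press.png

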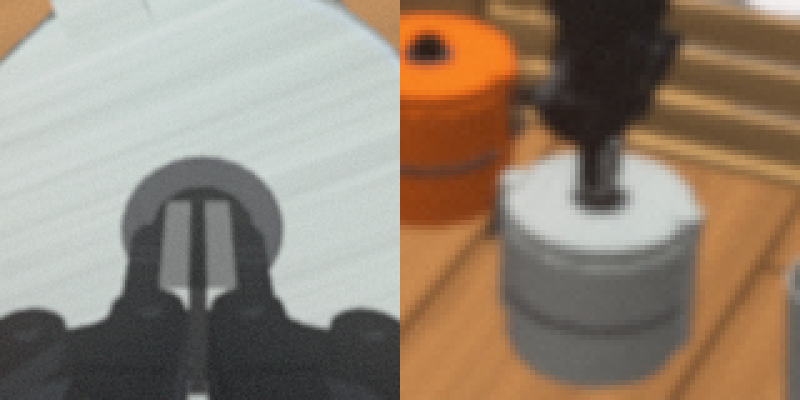

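The picture shows the fingertips centred on the button at (199,205), with the button pressed into its collar. The force of about 4.5 N means roughly 6 mm down. Next I hold about 2.4 s, then lift.

{"name": "step_arm", "arguments": {
  "moves": [
    {"linear": [0, 0, 0.0005], "hand": 1, "angular": [0, 0, 0]},
    {"linear": [0, 0, 0.0005], "hand": 1, "angular": [0, 0, 0]},
    {"linear": [0, 0, 0.0005], "hand": 1, "angular": [0, 0, 0]},
    {"linear": [0, 0, 0.0005], "hand": 1, "angular": [0, 0, 0]},
    {"linear": [0, 0, 0.0005], "hand": 1, "angular": [0, 0, 0]},
    {"linear": [0, 0, 0.0005], "hand": 1, "angular": [0, 0, 0]},
    {"linear": [0, 0, 0.0005], "hand": 1, "angular": [0, 0, 0]},
    {"linear": [0, 0, 0.0005], "hand": 1, "angular": [0, 0, 0]},
    {"linear": [0, 0, 0.0005], "hand": 1, "angular": [0, 0, 0]},
    {"linear": [0, 0, 0.0005], "hand": 1, "angular": [0, 0, 0]},
    {"linear": [0, 0, 0.0005], "hand": 1, "angular": [0, 0, 0]},
    {"linear": [0, 0, 0.0005], "hand": 1, "angular": [0, 0, 0]}
  ]
}}

```text
t: 6.0
tool_pos: [0.5519, 0.2527, 0.1341]
orientation: [0.52, 3.098, 0.0]
contact_force: [2.0, 0.2, 5.8]
finger_gap: 0.0
gripper_force: 2.4
```

{"name": "step_arm", "arguments": {
  "moves": [
    {"linear": [0, 0, 0], "hand": 1, "angular": [0, 0, 0]},
    {"linear": [0, 0, 0], "hand": 1, "angular": [0, 0, 0]},
    {"linear": [0, 0, 0], "hand": 1, "angular": [0, 0, 0]},
    {"linear": [0, 0, 0], "hand": 1, "angular": [0, 0, 0]},
    {"linear": [0, 0, 0], "hand": 1, "angular": [0, 0, 0]},
    {"linear": [0, 0, 0], "hand": 1, "angular": [0, 0, 0]},
    {"linear": [0, 0, 0], "hand": 1, "angular": [0, 0, 0]},
    {"linear": [0, 0, 0], "hand": 1, "angular": [0, 0, 0]},
    {"linear": [0, 0, 0], "hand": 1, "angular": [0, 0, 0]},
    {"linear": [0, 0, 0], "hand": 1, "angular": [0, 0, 0]}
  ]
}}

```text
t: 7.0
tool_pos: [0.5519, 0.2526, 0.1341]
orientation: [0.52, 3.098, 0.0]
contact_force: [2.8, 0.0, 4.8]
finger_gap: -0.0
gripper_force: 2.4
```

{"name": "step_arm", "arguments": {
  "moves": [
    {"linear": [0, 0, -0.003], "hand": 1, "angular": [0, 0, 0]},
    {"linear": [0, 0, -0.008], "hand": 1, "angular": [0, 0, 0]},
    {"linear": [0, 0, -0.02], "hand": 1, "angular": [0, 0, 0]},
    {"linear": [0, 0, -0.05], "hand": 1, "angular": [0, 0, 0]},
    {"linear": [0, 0, -0.09], "hand": 1, "angular": [0, 0, 0]},
    {"linear": [0, 0, -0.13], "hand": 1, "angular": [0, 0, 0]},
    {"linear": [0, 0, -0.155], "hand": 1, "angular": [0, 0, 0]},
    {"linear": [0, 0, -0.165], "hand": 1, "angular": [0, 0, 0]},
    {"linear": [0, 0, -0.165], "hand": 1, "angular": [0, 0, 0]},
    {"linear": [0, 0, -0.165], "hand": 1, "angular": [0, 0, 0]}
  ]
}}

```text
t: 8.0
tool_pos: [0.5508, 0.2524, 0.2969]
orientation: [-0.52, -3.095, 0.002]
contact_force: [-0.7, 0.3, -0.4]
finger_gap: 0.0003
gripper_force: 0.0
```

Run:
```python
from h import *
import pickle
s=telemetry.sense();print(s['t'],s['tool_pos'],s['contact_force'])
a=pickle.load(open('wrist2.pkl','rb'));W=eyes.capture('wrist');print(a['position'],W['position'])
T=pickle.load(open('scene2.pkl','rb'));S=eyes.capture('scene')
cv2.imwrite('pics/after.png',np.hstack([cv2.resize(W['image'],(400,300)),cv2.resize(S['image'],(400,300))]))
d=cv2.absdiff(S['image'],T['image']).max(2)[110:];print((d>50).sum())
```

```text
8.0 [0.55079427 0.25237973 0.29686696] [-0.7027126   0.26900522 -0.41460422]
[0.47843219 0.27315075 0.42344577] [0.47772518 0.27694924 0.42064745]
0
```

View pics/after.png

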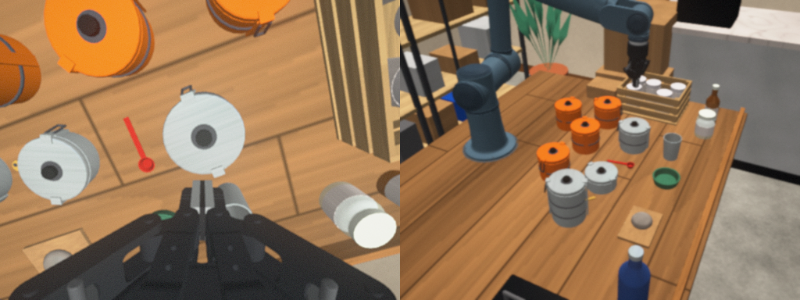

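The button is up, nothing has moved (the scene difference is zero), and the hand is about 17 cm away.

```bash
python3 -c "from plant import sign_off;print(sign_off())"
```

```text
the job is handed in; nothing more can be done
None
```

I pressed the two-tier steel tiffin's vent button about 6–7 mm down (estimated from the force and fingertip height), held it over 2 s at roughly 5 N, let it spring back and drew the hand about 17 cm away; the scene camera showed nothing else moved, and the job is handed in with no verdict shown.

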